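Engage the hand crank of the flask inspection table

TASK

Swing the access door on the table's drive cabinet right open by its handle, to upright or a little past it, where it stays. Then lift the hand crank out of its wooden stand, push its keyed shaft straight down into the hub in the bay, turning it until the key slips into the keyway, and keep pushing against the spring until the collar sits home on the hub. Finish while still gripping the crank and holding it pressed fully home (the spring throws it out if you let go); leave the two flasks and the brush undisturbed.

Things in the scene. Friction and masses are not known exactly. Their poses are not given: they have to be found in the camera images.
- machine: fixed low grey drive cabinet of a bench inspection table, 300 (x) x 500 (y) x 100 mm high; front faces -x. Origin: centre of its underside; z up. At (85, 150) mm stands a column with a round steel turntable, 160 mm across, top at 198 mm. In the -y part of its top is the access bay, an open well 170 x 165 mm (gasket up to 104 mm) with the hub in it, shut at the start by the access door
- door (a joint): angle (rad) of the access door: 0 shut, lying flat over the bay; pi/2 upright; 1.9 at its stop. The hinge runs along the machine's x at the bay's -y side; the handle's side swings up and over towards -y. Stiff hinge (0.5 N m of friction, door 0.4 kg): the door stays where it is left
- door_handle (a point): middle of the round bar of the door's bow handle, to be pinched. Bar 10 mm thick, 90 mm long, along x of this point; its middle is 35 mm above the door's outer face and 15 mm from the door's free edge. Axes are the door's own: x along the hinge, y from hinge to handle, z out of the outer face (door shut: the machine's axes)
- door_hinge (a point): point on the door's hinge axis, abreast of the handle. The axis is x of this point; a positive turn about x opens. Axes turn with the door. The handle point lies 175 mm along y and 39 mm along z of it. The door is a steel sheet 200 (x) x 190 (y) x 4 mm, from this point along +y
- hub_mouth (a point): centre of the hub's flat round top (64 mm across), 98 mm above the bench, 6 mm below the gasket's top, 115 mm from the hinge axis; z up. A vertical bore 26 mm wide goes down from here with one keyway: a straight slot 10.8 mm wide, to 18.5 mm from the axis, over the whole depth, on the side towards x of this point (roughly towards the robot)
- hub (a joint): turn (rad) of the hub about its upright axis, counterclockwise from above; 0: keyway towards the machine's -x. It turns stiffly (0.6 N m of friction)
- plunger (a joint): travel (m) of the spring plunger at the bottom of the bore, 0 when up, 34 mm below the hub's top face. The shaft's end meets it when the collar is still 10 mm above the hub, and it reads 0.010 when the collar sits home. It pushes up with 7 N at 0 and 12 N at 0.010, more than the crank weighs
- crank: loose cast ball crank, 0.36 to 0.54 kg, balanced, upright. Origin: centre of the underside of its round collar (48 mm across, 18 mm high), the face that seats on the hub and at the start rests on the stand. z up along the shaft; x along the arm towards the upright black grip (26 mm wide, at x = 90 mm, top at 88 mm). Arm 18 mm wide, at 16 to 30 mm height; ball 30 mm wide at x = -60 mm
- crank_boss (a point): the place to grip: on the crank's axis, 58 mm above its origin, in the square boss (30 x 30 mm along the crank's x and y, top at 82 mm height). Grip across the two y faces, with the fingertips above the arm. Axes are the crank's
- crank_nose (a point): lower end of the crank's shaft, on the axis, 44 mm below its origin; axes are the crank's. Shaft 24 mm thick, its last 6 mm tapering to 18 mm. One key on its +x side (the side of the black grip), 8 mm wide, reaching 16.5 mm from the axis, from the collar down to 14 mm above this nose (that last part is plain and enters the bore at any angle)
- stand: fixed square wooden block, 110 x 110 x 60 mm high, with a round hole 36 mm wide in which the crank's shaft hangs at the start, the collar resting on top. Origin: centre of its underside, on the hole's axis
- flask_top: bystander: heavy amber glass flask, 34 x 56 mm, 93 mm tall, standing on the turntable. Origin: centre of its underside
- flask_bench: bystander: clear glass flask of the same size standing on the bench. Origin: centre of its underside
- brush: bystander: hand brush, 150 mm long, lying on the cabinet's top deck in front of the column, its length along its x. Origin: centre of its underside
Not all that is in view belongs to the job. Of the things like the crank, leave any that is red; of the rest the larger one is meant.

How it is judged:
By the outcome, as a careful person would: the job done as asked, in the order asked, and still so for the second after the job is handed in, while the arm keeps its last pose, push and grip.
It also fails if it takes over 67 s, if anything falls off the work surface, if the arm or the gripper's body presses on something with over 40 N, if the wrist force passes 120 N, or if a joint passes its speed limit or range.

ROBOT

A 6-joint arm with a two-finger parallel gripper is mounted at the origin on the work surface. World frame = base frame: x ahead of the robot, y to its left, z up, the work surface at z = 0. Lengths are in m, angles in degrees, forces in N, time in s.
With the tool pointing down it reaches from about 0.375 to 0.75 m from the base axis. Payload 9 kg.
Tool frame: the origin (TCP) lies where the fingers leave the gripper's body, on its centre line; the fingertips stand 73 mm ahead of it and the grasp point (between the pads) lies 54 mm ahead of it (robot.tip_reach is the distance from the TCP to the fingertips, in m); z points along the fingers, y is the line along which they close (so a half turn about z gives the same grasp; the last joint's range is limited). The gripper opens to 85 mm and grips with 20 to 120 N. Pads are 22 mm wide; open, the fingers measure 114 mm over their backs; the gripper's body (76 mm by 85 mm) begins 54 mm behind the grasp point. The pads swing forward as they close: fully open they stand 13 mm farther back than shut.
Start: joints at [57.542, 5.964, 5.575, 89.605, 0, 77.527], TCP at [0.205, 0.564, 0.304] pointing down, gripper open.
Joint ranges: [-171.21, 171.21], [-48.23, 106.86], [-62.78, 66.21], [-105.2, 120.99], [-86.42, 89.51], [-180, 180]. Speed limits (degrees/s): [127.2, 127.2, 147.25, 180, 180, 180].

INTERFACE

Orientations are given as [roll, pitch, yaw] about the fixed x, y, z axes, in that order (R = Rz(yaw) Ry(pitch) Rx(roll)).
In Python, from plant import robot gives the robot as it stands. Calls block until the motion is done:
- robot.move_pose(position, orientation): joint-space move of the TCP to a pose.
- robot.line_to(position, vel=0.15, rotation=None, guard=None): straight line of the TCP; rotation=None keeps the orientation; vel is the mean speed in m/s. With guard (N) it stops when the force on the tool has changed by that much, and returns True; else False.
- robot.goto_joints(angles): joint-space move.
- robot.set_gripper(opening): finger opening in m; the grip force is fixed at half the most; returns when the fingers have stopped.
- robot.pause(seconds).
- robot.ik(position, orientation): joint angles nearest the present ones, or None.
- robot.observe(): the state.
- robot.grab_frame(name): name is "scene" or "top" or "wrist"; returns the picture (384x512x3 uint8, blue, green, red); there is no depth.
- robot.get_calibration(name): a dict with "vertical_fov" (degrees; the focal length in pixels is half the picture's height over the tangent of half this angle, whatever the lens; pixels are square), "cx", "cy" (the principal point, pixels), "rvec" (rotation vector, rad) and "tvec" (3), from world to camera coordinates, as OpenCV has them. Camera axes: x right, y down, z forward; pixel columns grow to the right and rows downward; lengths in m; the calibration is good to about 2 mm. A picture is of the moment at which its call begins: read the wrist's pose just before it. get_calibration takes no time and is no camera call; for the wrist camera it gives the pose at the moment of the call.
A pose or a line that the arm cannot do raises robot.IKError and nothing moves.
- robot.job_done(): hands the job in; it is judged then, once.
The state is a dict: "time": time; "q": joint angles; "qvel": joint speeds; "joint_torque": joint torques, N m; "tool_pos": TCP position; "tcp_rot": TCP orientation; "ft_force": force on the tool from outside, world axes, zero at the start; "torque": the same for the moment, N m; "gripper_width": finger opening in m; "gripper_force": force on a finger pad.
Only numpy, scipy, OpenCV 4.12 (cv2) and the standard library are available. Lean on these libraries where they do the work, as an engineer would, in place of code of your own. Each camera call takes 0.05 s, during which the arm holds its last target. There are 200 camera calls.

## Working session

There is one attempt and no reset: what is moved stays moved. The work goes in short steps, each a Python script; the robot and the scene stay as the last script left them, time stands still between calls to the robot, and variables do not carry over. Pictures are saved under pics/ and viewed, at most 10 in all, crops included, and the job is handed in when it is done.

```bash
ls; mkdir -p pics; python3 - <<'E'
from plant import robot
import cv2
for n in("scene","top","wrist"):
    c=robot.get_calibration(n);print(n,{k:(v.tolist() if hasattr(v,'tolist') else v) for k,v in c.items()})
    cv2.imwrite(f"pics/{n}0.png",robot.grab_frame(n))
a=[cv2.imread(f"pics/{n}0.png") for n in("scene","top")]
for n,i in zip(("scene","top"),a): cv2.imwrite(f"pics/{n}0b.png",cv2.resize(i,(800,600),interpolation=cv2.INTER_CUBIC))
o=robot.observe();print(o)
E
```

```text
pics
scene {'vertical_fov': 45.00587638628393, 'cx': 246.6707782322929, 'cy': 199.7554620862902, 'rvec': [2.3827400758595156, 0.8841721080389967, -0.2860309032588999], 'tvec': [-0.4113052733006044, -0.1560121910999482, 1.5499189091628245]}
top {'vertical_fov': 53.916999290099966, 'cx': 258.03401391835513, 'cy': 191.91424511165914, 'rvec': [1.944520971109333, -2.256713336071175, 0.25568125765936084], 'tvec': [0.09716515771290025, 0.5403371390077224, 1.063499525719559]}
wrist {'vertical_fov': 66.03390214493639, 'cx': 251.36927740487917, 'cy': 192.75002803205277, 'rvec': [-2.3706143403962683, -1.6609191341016605, -0.2408725961969435], 'tvec': [-0.6011190779540322, -0.037945679122869204, 0.3793708047347831]}
{'time': 0.15, 'q': array([ 5.75404354e+01,  5.99102833e+00,  5.53761879e+00,  8.96045373e+01,
       -1.90318986e-04,  7.75271857e+01]), 'qvel': array([ 0.07130215, -0.12589716,  0.15766003,  0.06513081, -0.00700464,
       -0.01318136]), 'joint_torque': array([ 3.13895638e-03, -5.57355130e+01,  5.04007638e+01,  1.24857947e-02,
       -2.29340003e-04,  3.73210173e-05]), 'tool_pos': array([0.20497024, 0.56371279, 0.30330128]), 'tcp_rot': array([-1.79943380e+02, -1.23293085e-02,  1.60013244e+02]), 'ft_force': array([ 0.01054538,  0.46394989, -0.07475257]), 'torque': array([ 0.04502467, -0.02017248,  0.0060349 ]), 'gripper_force': 0.0, 'gripper_width': 0.08530498532490606}
```

View pics/scene0b.png

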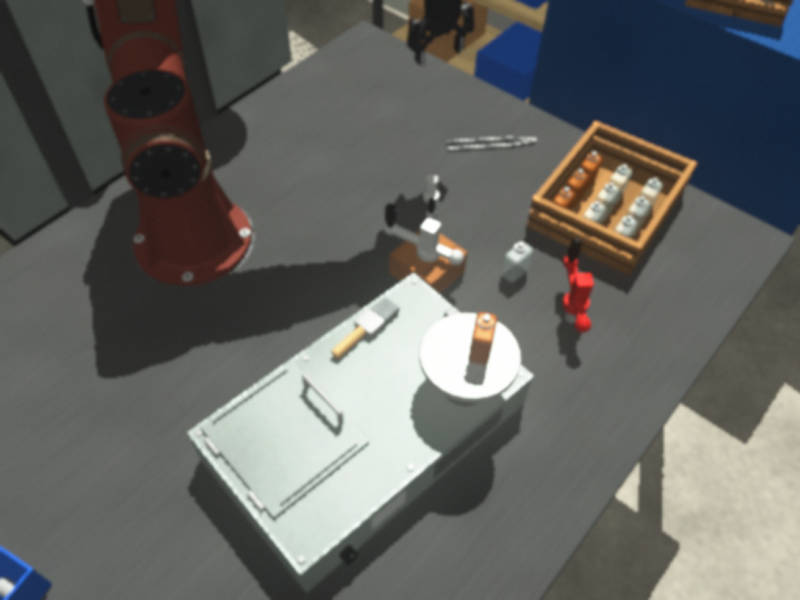

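View pics/top0b.png

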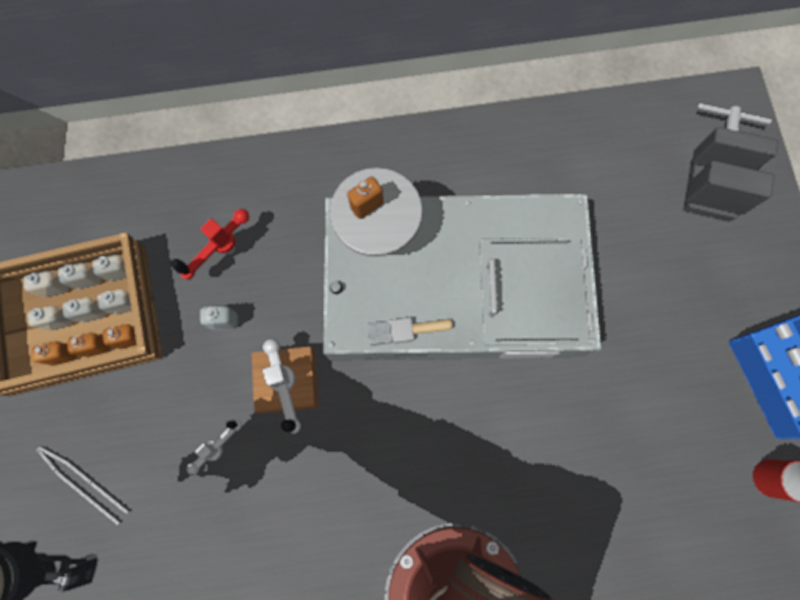

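Candidates for the crank (top view, 800x600 px) are the large grey one in the wooden stand (275,375), a small grey one lying at (205,455), and the red one at (215,235). I choose the large grey one in the stand. The door handle is at (495,287) in top and (322,400) in scene. Close crops come next.

```bash
python3 - <<'E'
import cv2,numpy as np
t=cv2.imread("pics/top0.png");s=cv2.imread("pics/scene0.png")
def crop(i,x,y,w,h,k):
    o=cv2.resize(i[y:y+h,x:x+w],None,fx=k,fy=k,interpolation=cv2.INTER_CUBIC)
    for g in range(0,w,10):
        cv2.line(o,(int((g+.5)*k),0),(int((g+.5)*k),4 if (x+g)%50 else 12),(0,255,255),1)
        if (x+g)%20==0: cv2.putText(o,str(x+g),(g*k,22),0,.4,(0,255,255),1)
    for g in range(0,h,10):
        cv2.line(o,(0,int((g+.5)*k)),(5,int((g+.5)*k)),(0,255,255),1)
        if (y+g)%20==0: cv2.putText(o,str(y+g),(6,int((g+.5)*k)+4),0,.4,(0,255,255),1)
    return o
cv2.imwrite("pics/c1.png",crop(t,200,115,195,120,4))
# scene machine x3
cv2.imwrite("pics/c2.png",crop(s,110,165,240,198,3))
a=crop(t,150,210,66,75,6);b=crop(s,240,110,66,75,6)
cv2.imwrite("pics/c3.png",np.hstack([a,b]))
E
```

```text
(no output)
```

View pics/c1.png

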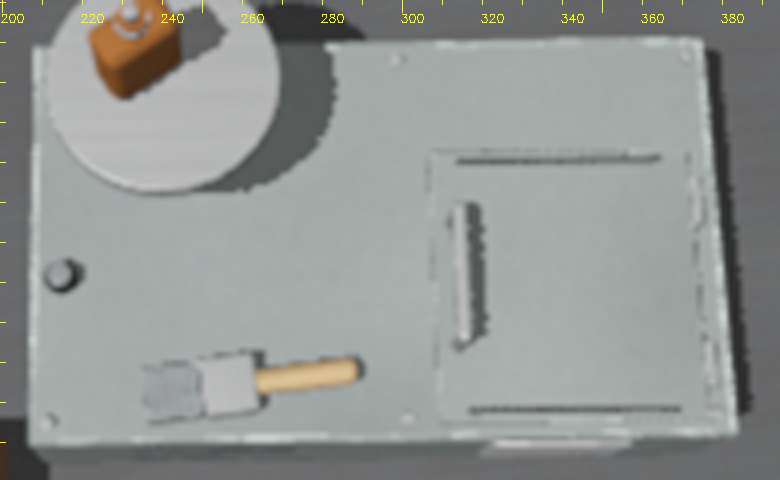

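View pics/c2.png

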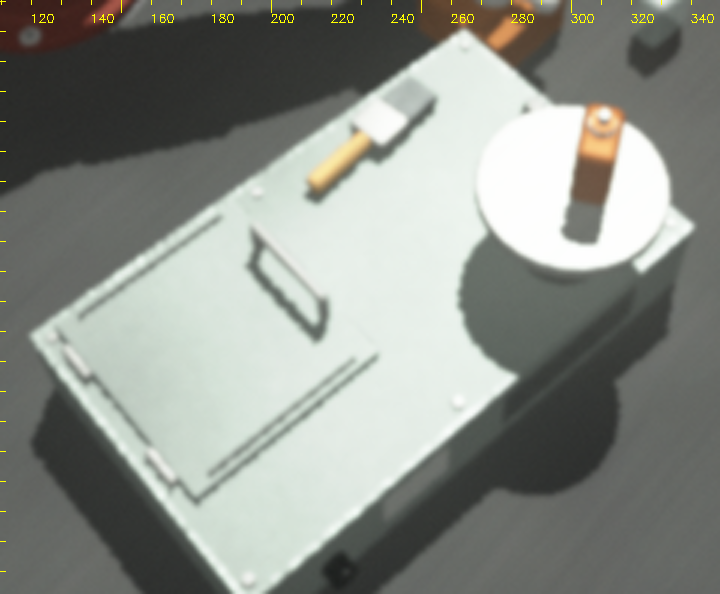

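View pics/c3.png

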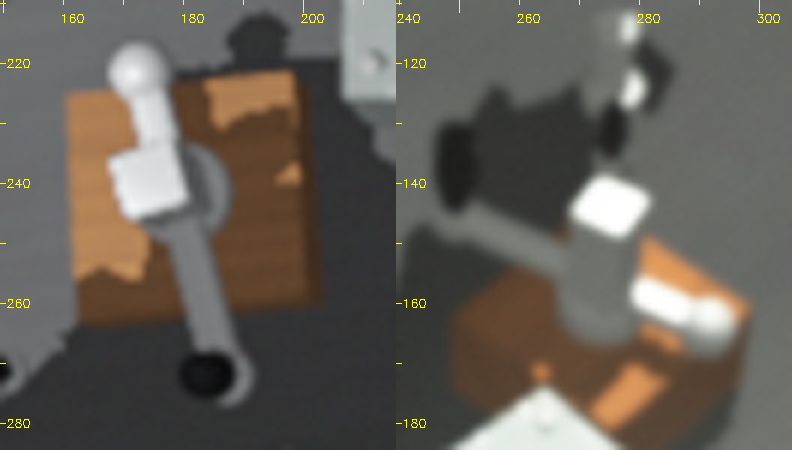

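The crops show the large crank standing in its stand: boss top at about (174.5,239.7) in top and (275.2,143.7) in scene. Its black grip is at (184,272) in top and its ball at (172.3,221.5). The door is shut, with the handle bar running (315,166)–(316,201) in top and (194.5,240.5)–(218,265.5) in scene. Now I triangulate.

```bash
cat > h.py <<'E'
import numpy as np,cv2
from scipy.optimize import least_squares
from scipy.spatial.transform import Rotation as R
def cam(c):
    f=192/np.tan(np.radians(c["vertical_fov"])/2)
    K=np.array([[f,0,c["cx"]],[0,f,c["cy"]],[0,0,1]])
    return K,np.array(c["rvec"],float),np.array(c["tvec"],float)
def proj(c,P):
    K,r,t=cam(c);return cv2.projectPoints(np.atleast_2d(np.array(P,float)),r,t,K,None)[0][:,0]
def ray(c,uv):
    K,r,t=cam(c);Rm=cv2.Rodrigues(r)[0]
    return -Rm.T@t,Rm.T@np.linalg.inv(K)@np.array([uv[0],uv[1],1.])
def onz(c,uv,z):
    o,d=ray(c,uv);return o+d*(z-o[2])/d[2]
def tri(cs,uvs):
    x0=onz(cs[0],uvs[0],.1)
    s=least_squares(lambda X:np.concatenate([proj(c,X)[0]-u for c,u in zip(cs,uvs)]),x0)
    return s.x,np.abs(s.fun).max()
E
python3 - <<'E'
from h import *
from plant import robot
T=robot.get_calibration("top");S=robot.get_calibration("scene")
p=lambda X,Y,k,x,y:np.array([x+(X+.5)/k-.5,y+(Y+.5)/k-.5])
t1=lambda X,Y:p(X,Y,4,200,115); s1=lambda X,Y:p(X,Y,3,110,165)
t3=lambda X,Y:p(X,Y,6,150,210); s3=lambda X,Y:p(X-396,Y,6,240,110)
for n,a,b in [("h+",t1(462,207),s1(325,303)),("h-",t1(465,345),s1(255,228)),("boss",t3(150,181),s3(610,205)),("ball",t3(137,72),s3(708,322)),
 ("grip",t3(207,374),s3(457,128)),("c f-",t1(737,432),s1(33,337)),("c f+",t1(30,442),s1(463,30)),("c b-",t1(704,39),s1(245,592)),("door fr+",t1(436,422),s1(238,196)),("door ba+",t1(431,151),s1(377,354)),("door ba-",t1(688,151),s1(196,502)),("door fr-",t1(712,420),s1(55,328))]:
    x,e=tri([T,S],[a,b]);print(n,x.round(4),e.round(2))
m=[(-.15,-.25),(-.15,.25),(.15,-.25)]
ut=[t1(737,432),t1(30,442),t1(704,39)];us=[s1(33,337),s1(463,30),s1(245,592)]
def W(v):
    r=R.from_euler('z',v[2]).as_matrix()
    return np.array([r@[a,b,0]+[v[0],v[1],.1] for a,b in m])
s=least_squares(lambda v:np.r_[(proj(T,W(v))-ut).ravel(),(proj(S,W(v))-us).ravel()],[.55,0,0])
print("machine",s.x[:2].round(4),np.degrees(s.x[2]).round(2),s.fun.round(1))
st=[(62,95),(293,70),(322,302),(80,325)]
for q in st: print("stand",onz(T,t3(*q),.06).round(4))
print(robot.ik([.55,-.1,.3],[180,0,0]))
E
```

```text
h+ [ 0.5801 -0.1517  0.1384] 0.14
h- [ 0.4833 -0.1365  0.1334] 0.05
boss [0.433  0.2601 0.1386] 0.3
ball [0.4923 0.2715 0.0846] 0.63
grip [0.3451 0.2429 0.147 ] 0.22
c f- [ 0.3991 -0.322   0.098 ] 0.24
c f+ [0.4648 0.1722 0.1002] 0.71
c b- [ 0.6885 -0.3583  0.1119] 0.27
door fr+ [ 0.4361 -0.112   0.1067] 0.45
door ba+ [ 0.6333 -0.1454  0.1054] 0.84
door ba- [ 0.6076 -0.3321  0.101 ] 0.4
door fr- [ 0.4095 -0.3051  0.1027] 0.33
machine [ 0.5778 -0.0932] -7.8 [ 0.2  1.4 -0.3  1.1 -0.3  0.4 -0.5 -1.7  0.9 -1.   1.1  3.7]
stand [0.4922 0.3154 0.06  ]
stand [0.4877 0.2023 0.06  ]
stand [0.3744 0.2012 0.06  ]
stand [0.3807 0.3167 0.06  ]
[-23.71000754  -1.25941312  -2.23905015  89.02036297   0.
 156.28999246]
```

Heights and sizes agree with the description: boss top ≈0.139 (0.142), ball at the right distance, cabinet top ≈0.10, stand 113 mm, cabinet yaw ≈ -7.8°. Next I take two wrist views above the handle and check IK over the door arc.

```bash
cat >> h.py <<'E'
YAW=-7.8
def door_pose(hinge,a,f,yaw=YAW,hy=.175,hz=.039,dx=0):
    """TCP pose with grasp point on handle at door angle a, tool tilt f (rad)"""
    M=R.from_euler('z',yaw,degrees=True)
    A=M*R.from_euler('x',a)
    bar=hinge+A.apply([dx,hy,hz])
    Q=M*R.from_euler('x',f)*R.from_euler('xyz',[180,0,180],degrees=True)
    return bar-.054*Q.apply([0,0,1]),Q.as_euler('xyz',degrees=True)
E
python3 - <<'E'
from h import *
from plant import robot
robot.set_gripper(.06)
robot.move_pose([.5317,-.1441,.34],[180,0,172.2])
cs=[]
for i,p in enumerate([[.5317,-.1441,.34],[.5317,-.2041,.34]]):
    if i: robot.line_to(p,vel=.2)
    robot.pause(.2)
    c=robot.get_calibration("wrist");cv2.imwrite(f"pics/w{i}.png",robot.grab_frame("wrist"));cs.append(c)
    np.save(f"pics/w{i}.npy",c,allow_pickle=True)
    print(proj(c,[.5317,-.1441,.14]),ray(c,[256,192])[0])
o=robot.observe();print(o["time"],o["tool_pos"],o["tcp_rot"])
h=np.array([.5317,-.1441,.143])-R.from_euler('z',YAW,degrees=True).apply([0,.175,.039])
for k in (0,.3,.5,.7,1):
  print("k",k)
  for a in (0,.5,1.,1.4,1.68):
    p,e=door_pose(h,a,a*k);q=robot.ik(p,e);print(a,p.round(3),None if q is None else np.round(q))
a,b=[cv2.resize(cv2.imread(f"pics/w{i}.png"),(800,600),interpolation=cv2.INTER_CUBIC) for i in(0,1)]
cv2.imwrite("pics/w01.png",cv2.resize(np.vstack([a[:,:],b]),(400*1,600)))
cv2.imwrite("pics/w01.png",np.vstack([cv2.imread("pics/w0.png"),cv2.imread("pics/w1.png")]))
E
```

```text
[[249.37774487 183.51835554]] [ 0.46107026 -0.1327066   0.41073018]
[[312.31466729 175.18188204]] [ 0.46102703 -0.19244553  0.41088645]
4.225 [ 0.53179647 -0.20341231  0.34016609] [1.79998629e+02 1.18576485e-02 1.72250849e+02]
k 0
0 [ 0.532 -0.144  0.197] [-29.  -2. -14.  78.   0. -21.]
0.5 [ 0.526 -0.184  0.276] [-33.  -2.  -5.  87.   0. -25.]
1.0 [ 0.516 -0.256  0.326] [-39.   2.   4.  92.   0. -32.]
1.4 [ 0.507 -0.326  0.337] [-45.   7.  10.  93.   0. -37.]
1.68 [ 0.5   -0.375  0.328] [-49.  11.  13.  93.   0. -41.]
k 0.3
0 [ 0.532 -0.144  0.197] [-29.  -2. -14.  78.   0. -21.]
0.5 [ 0.525 -0.192  0.276] [-37.   2.  -2.  90.   8. -29.]
1.0 [ 0.514 -0.272  0.324] [-46.  12.  13. 102.  13. -40.]
1.4 [ 0.504 -0.348  0.332] [-53.  25.  28. 111.  17. -48.]
1.68 [ 0.497 -0.401  0.321] [-57.  36.  40. 116.  18. -53.]
k 0.5
0 [ 0.532 -0.144  0.197] [-29.  -2. -14.  78.   0. -21.]
0.5 [ 0.524 -0.197  0.274] [-39.   5.   0.  93.  12. -32.]
1.0 [ 0.513 -0.282  0.32 ] [-50.  20.  20. 110.  21. -46.]
1.4 [ 0.502 -0.361  0.324] None
1.68 [ 0.495 -0.415  0.31 ] None
k 0.7
0 [ 0.532 -0.144  0.197] [-29.  -2. -14.  78.   0. -21.]
0.5 [ 0.524 -0.202  0.273] [-41.   8.   3.  96.  17. -35.]
1.0 [ 0.512 -0.291  0.314] [-53.  29.  26. 118.  27. -53.]
1.4 [ 0.501 -0.371  0.313] None
1.68 [ 0.493 -0.424  0.294] None
k 1
0 [ 0.532 -0.144  0.197] [-29.  -2. -14.  78.   0. -21.]
0.5 [ 0.523 -0.209  0.27 ] [-45.  13.   6. 101.  23. -40.]
1.0 [ 0.51  -0.301  0.302] None
1.4 [ 0.5   -0.379  0.292] None
1.68 [ 0.493 -0.428  0.268] None
```

View pics/w01.png

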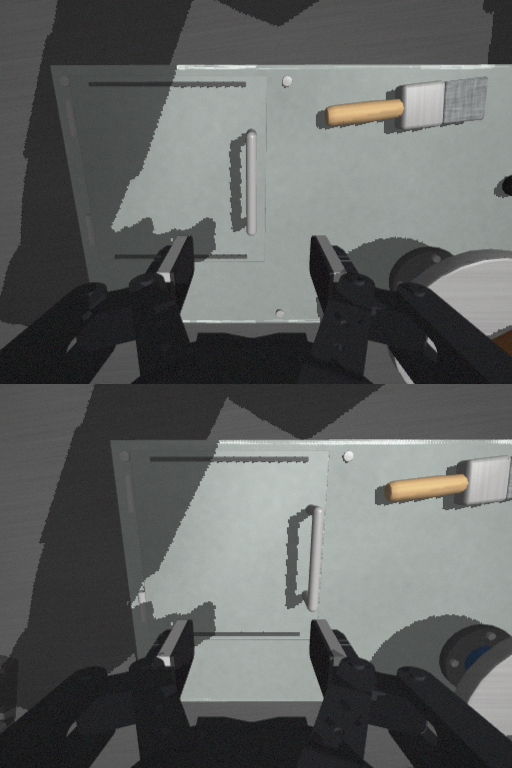

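The wrist views show the handle bar at (252,131)–(252,235), middle (251.5,183), in view 0. In view 1 it runs (318.5,124)–(313,226), middle (315.8,175). Now I triangulate, then pinch and swing the door.

```bash
python3 - <<'E'
from h import *
from plant import robot
cs=[np.load(f"pics/w{i}.npy",allow_pickle=True).item() for i in(0,1)]+[robot.get_calibration(n) for n in("top","scene")]
mids=[(251.6,183),(315.8,175)]
x,e=tri(cs[:2],[np.array(m) for m in mids]);print("wrist",x,e)
p=lambda X,Y,k,a,b:np.array([a+(X+.5)/k-.5,b+(Y+.5)/k-.5])
uv=[np.array(m,float) for m in mids]+[p(463.5,275.5,4,200,115),p(290,265.5,3,110,165)]
x,e=tri(cs,uv);print("all",x,e)
for u in((252,131),(252,235)):print(onz(cs[0],u,.143))
for u in((318.5,124),(313,226)):print(onz(cs[1],u,.143))
for u,n in((51,66),"f-"),((522,65),"f+"):pass
print("door free edge",onz(cs[0],(266,76),.108),onz(cs[0],(264,262),.108))
print("cab edge front",onz(cs[0],(51,66),.1),onz(cs[0],(500,65),.1))
E
```

```text
wrist [ 0.53045351 -0.14178149  0.14487504] 0.24774311726184806
all [ 0.53210029 -0.14160275  0.13848736] 1.3395183529973735
[ 0.48336104 -0.13505152  0.143     ]
[ 0.58333251 -0.14859653  0.143     ]
[ 0.48527676 -0.13566867  0.143     ]
[ 0.58195953 -0.14786317  0.143     ]
door free edge [ 0.43687337 -0.115151    0.108     ] [ 0.6346933  -0.14154875  0.108     ]
cab edge front [ 0.39902103 -0.32082054  0.1       ] [0.45700162 0.11200642 0.1       ]
```

Handle ≈ (0.533, -0.142, 0.143), which fits the text's heights, and three edges give a yaw of -7.6°. Now I grasp it and swing the door.

```bash
sed -i 's/^YAW=.*/YAW=-7.6/' h.py; cat >> h.py <<'E'
HB=np.array([.533,-.142,.143])
HINGE=HB-R.from_euler('z',YAW,degrees=True).apply([0,.175,.039])
E
python3 - <<'E'
from h import *
from plant import robot
p,e=door_pose(HINGE,0,0)
robot.set_gripper(.05)
robot.move_pose(p+[0,0,.07],e)
print(robot.line_to(p,vel=.1,guard=8))
robot.set_gripper(0)
o=robot.observe();print(o["time"],o["tool_pos"]-p,o["gripper_width"],o["gripper_force"],o["ft_force"])
if .006<o["gripper_width"]<.016:
  for a in np.linspace(.1,1.66,14):
    p,e=door_pose(HINGE,a,.27*a)
    robot.line_to(p,vel=.15,rotation=e)
    o=robot.observe();print(round(a,2),round(o["time"],1),o["ft_force"].round(1),o["gripper_width"].round(4),o["gripper_force"].round(),np.linalg.norm(o["tool_pos"]-p).round(4))
    if np.linalg.norm(o["ft_force"])>45: print("stop");break
E
```

```text
False
6.2667 [ 8.19535156e-05 -1.90370169e-03  7.85716728e-04] 0.008082582906800875 58.42921435832977 [ -1.66895344 -10.44383966   1.19060987]Traceback (most recent call last):
  File "<stdin>", line 13, in <module>
AttributeError: 'float' object has no attribute 'round'
```

```bash
sed -i 's/^HB=.*/HB=np.array([.533,-.144,.143])/' h.py
python3 - <<'E'
from h import *
from plant import robot
for a in np.linspace(.2,1.66,13):
    p,e=door_pose(HINGE,a,.27*a)
    robot.line_to(p,vel=.15,rotation=e)
    o=robot.observe();print(round(a,2),round(o["time"],1),np.round(o["ft_force"],1),round(float(o["gripper_width"]),4),round(float(o["gripper_force"])),round(float(np.linalg.norm(o["tool_pos"]-p)),4))
    if np.linalg.norm(o["ft_force"])>45: print("stop");break
cv2.imwrite("pics/d1.png",cv2.resize(robot.grab_frame("scene"),(800,600)))
E
```

```text
0.2 6.8 [0.1 2.7 1.3] 0.0079 59 0.0004
0.32 7.1 [-0.7  4.8  3.4] 0.0079 59 0.0006
0.44 7.4 [-0.6  7.7  4. ] 0.0079 59 0.0008
0.56 7.7 [-2.   9.   7.6] 0.0077 59 0.0012
0.69 8.0 [-2.1 10.2 10.9] 0.0077 59 0.0016
0.81 8.3 [-3.  10.8 15.7] 0.0078 60 0.0021
0.93 8.6 [-4.5  9.4 19.9] 0.0076 60 0.0026
1.05 8.9 [-5.4  7.7 23.7] 0.0077 60 0.0032
1.17 9.2 [-6.9  6.1 27.8] 0.0076 60 0.0038
1.3 9.6 [-6.4  0.9 24.8] 0.0079 63 0.0035
1.42 9.9 [-6.  -1.5 24.7] 0.0075 63 0.0036
1.54 10.2 [-4.9 -5.1 27.6] 0.0078 63 0.0042
1.66 10.5 [ -1.8 -10.7  23.6] 0.0079 64 0.0037
```

View pics/d1.png

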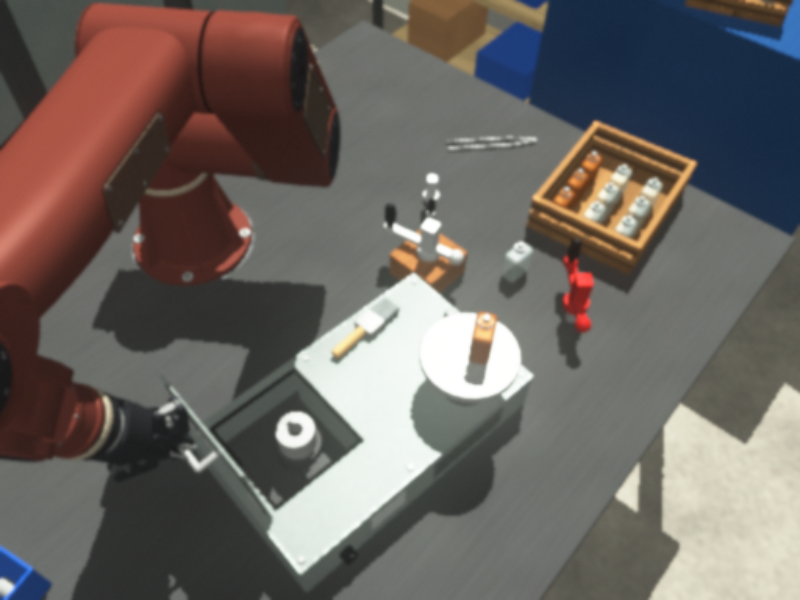

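The door stands about upright and the bay is open, with the hub at (295,435). I push slightly further, let go, retreat, and look at the hub and crank with the wrist camera.

```bash
python3 - <<'E'
from h import *
from plant import robot
p,e=door_pose(HINGE,1.72,.45); robot.line_to(p,vel=.1,rotation=e)
robot.set_gripper(.022)
o=robot.observe();z=R.from_euler('xyz',o["tcp_rot"],degrees=True).apply([0,0,1]);print(np.round(o["ft_force"],1))
robot.line_to(o["tool_pos"]-.09*z,vel=.2)
robot.set_gripper(.06)
hub=HINGE+R.from_euler('z',YAW,degrees=True).apply([0,.115,-.006]);print("hub est",hub)
def shot(n):
    robot.pause(.15);c=robot.get_calibration("wrist");cv2.imwrite(f"pics/{n}.png",robot.grab_frame("wrist"));np.save(f"pics/{n}.npy",c,allow_pickle=True)
robot.move_pose([hub[0],hub[1],.40],[180,0,172.4]);shot("hA")
print(proj(np.load("pics/hA.npy",allow_pickle=True).item(),hub))
robot.line_to([hub[0],hub[1]+.07,.40],vel=.25);shot("hB")
b=np.array([.433,.260])
robot.move_pose([*b,.34],[180,0,-169]);shot("cA")
print(proj(np.load("pics/cA.npy",allow_pickle=True).item(),[*b,.142]))
robot.line_to([b[0],b[1]-.06,.34],vel=.25);shot("cB")
print(robot.observe()["time"])
im=lambda n:cv2.imread(f"pics/{n}.png")
cv2.imwrite("pics/hubs.png",cv2.resize(np.hstack([im("hA")[90:290,150:350],im("hB")[90:290,200:400]]),(800,400),interpolation=cv2.INTER_CUBIC))
cv2.imwrite("pics/cr.png",cv2.resize(np.hstack([im("cA")[0:384,70:440],im("cB")[0:384,70:440]]),(740,384)))
E
```

```text
[-0.2  0.6 -0. ]Traceback (most recent call last):
  File "<stdin>", line 6, in <module>
plant.IKError: the arm cannot follow that straight line within its joint ranges
```

```bash
python3 - <<'E'
from h import *
from plant import robot
o=robot.observe();z=R.from_euler('xyz',o["tcp_rot"],degrees=True).apply([0,0,1])
for d in(.06,.045,.035,.028):
    try: robot.line_to(o["tool_pos"]-d*z,vel=.15);print("retract",d);break
    except robot.IKError: pass
else: raise SystemExit("no")
print(np.round(robot.observe()["ft_force"],1))
q=robot.observe();
M=R.from_euler('z',YAW,degrees=True)
robot.line_to(q["tool_pos"]+[0,0,.08],vel=.2,rotation=(M*R.from_euler('x',.3)*R.from_euler('xyz',[180,0,180],degrees=True)).as_euler('xyz',degrees=True))
robot.set_gripper(.06)
hub=HINGE+M.apply([0,.115,-.006]);print("hub est",hub)
def shot(n):
    robot.pause(.15);c=robot.get_calibration("wrist");cv2.imwrite(f"pics/{n}.png",robot.grab_frame("wrist"));np.save(f"pics/{n}.npy",c,allow_pickle=True)
robot.move_pose([hub[0],hub[1],.40],[180,0,172.4]);shot("hA")
print(proj(np.load("pics/hA.npy",allow_pickle=True).item(),hub))
robot.line_to([hub[0],hub[1]+.07,.40],vel=.25);shot("hB")
b=np.array([.433,.260])
robot.move_pose([*b,.34],[180,0,-169]);shot("cA")
print(proj(np.load("pics/cA.npy",allow_pickle=True).item(),[*b,.142]))
robot.line_to([b[0],b[1]-.06,.34],vel=.25);shot("cB")
print(robot.observe()["time"])
im=lambda n:cv2.imread(f"pics/{n}.png")
cv2.imwrite("pics/hubs.png",cv2.resize(np.hstack([im("hA")[90:290,150:350],im("hB")[90:290,200:400]]),(800,400),interpolation=cv2.INTER_CUBIC))
cv2.imwrite("pics/cr.png",cv2.resize(np.hstack([im("cA")[0:384,70:440],im("cB")[0:384,70:440]]),(740,384)))
E
```

```text
retract 0.045
[ 0.3  0.3 -0.9]Traceback (most recent call last):
  File "<stdin>", line 11, in <module>
plant.IKError: the arm cannot follow that straight line within its joint ranges
```

```bash
cat > look.py <<'E'
from h import *
from plant import robot
o=robot.observe();tip=o["tool_pos"]+.073*R.from_euler('xyz',o["tcp_rot"],degrees=True).apply([0,0,1]);print("tip",tip)
M=R.from_euler('z',YAW,degrees=True)
for f,dz in((.15,.03),(0,.03),(.15,.06),(0,.06),(0,.1)):
    Q=M*R.from_euler('x',f)*R.from_euler('xyz',[180,0,180],degrees=True)
    try: robot.line_to(tip+[0,-.004,dz]-.073*Q.apply([0,0,1]),vel=.15,rotation=Q.as_euler('xyz',degrees=True));print(f,dz);break
    except robot.IKError: pass
else: raise SystemExit("no")
o=robot.observe();print(np.round(o["ft_force"],1),o["tool_pos"])
if o["tool_pos"][2]<.46:
    Q=M*R.from_euler('xyz',[180,0,180],degrees=True)
    try: robot.line_to([*o["tool_pos"][:2],.43],vel=.2,rotation=Q.as_euler('xyz',degrees=True))
    except robot.IKError: robot.move_pose([o["tool_pos"][0],o["tool_pos"][1]+.02,.43],Q.as_euler('xyz',degrees=True))
hub=HINGE+M.apply([0,.115,-.006]);print("hub est",hub)
def shot(n):
    robot.pause(.15);c=robot.get_calibration("wrist");cv2.imwrite(f"pics/{n}.png",robot.grab_frame("wrist"));np.save(f"pics/{n}.npy",c,allow_pickle=True)
robot.move_pose([hub[0],hub[1],.40],[180,0,172.4]);shot("hA")
print(proj(np.load("pics/hA.npy",allow_pickle=True).item(),hub))
robot.set_gripper(.06)
robot.line_to([hub[0],hub[1]+.07,.40],vel=.25);shot("hB")
b=np.array([.433,.260])
robot.move_pose([*b,.34],[180,0,-169]);shot("cA")
print(proj(np.load("pics/cA.npy",allow_pickle=True).item(),[*b,.142]))
robot.line_to([b[0],b[1]-.06,.34],vel=.25);shot("cB")
print(robot.observe()["time"])
im=lambda n:cv2.imread(f"pics/{n}.png")
cv2.imwrite("pics/hubs.png",cv2.resize(np.hstack([im("hA")[90:290,150:350],im("hB")[90:290,200:400]]),(800,400),interpolation=cv2.INTER_CUBIC))
cv2.imwrite("pics/cr.png",cv2.resize(np.hstack([im("cA")[0:384,70:440],im("cB")[0:384,70:440]]),(740,384)))
E
python3 look.py
```

```text
tip [ 0.50023561 -0.3925651   0.29301558]
0.15 0.03
[ 0.1  0.5 -0.3] [ 0.49877344 -0.40641067  0.39438096]
hub est [ 0.52506462 -0.20347293  0.098     ]
[[251.44549683 163.20049124]]
[[251.21219977 183.17291562]]
16.775
```

View pics/hubs.png

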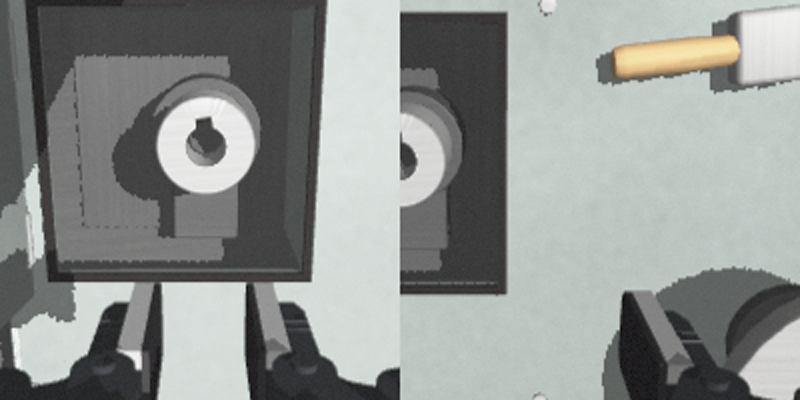

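View pics/cr.png

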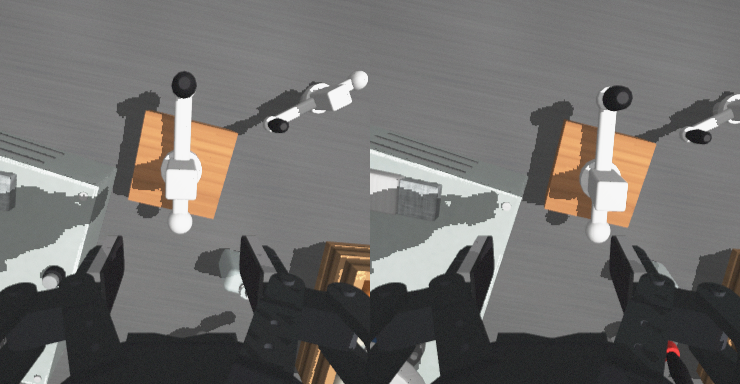

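The hub view shows the hub centre at about (252.7,161.6) with its keyway straight up in the image, towards the robot. The crank views show the boss at about (251,181), grip (254,83) and ball (250,222). Now I compute the hub and crank positions.

```bash
python3 - <<'E'
from h import *
L=lambda n:(np.load(f"pics/{n}.npy",allow_pickle=True).item(),cv2.imread(f"pics/{n}.png"))
res=[]
for n in("hA","hB"):
    c,i=L(n);u0=proj(c,[.525,-.2035,.098])[0]
    g=cv2.cvtColor(i,cv2.COLOR_BGR2GRAY);x,y=np.round(u0).astype(int)
    m=np.zeros_like(g);s=slice(y-32,y+32),slice(x-32,x+32);m[s]=(g[s]>185)*255
    ct=max(cv2.findContours(m,cv2.RETR_EXTERNAL,cv2.CHAIN_APPROX_NONE)[0],key=cv2.contourArea)
    el=cv2.fitEllipse(cv2.convexHull(ct));print(n,u0,el);res.append((c,np.array(el[0])))
    print("  at z=.098",onz(c,el[0],.098),"diam mm",el[1][0]*(ray(c,u0)[0][2]-.098)/296*1000)
    if n=="hA":
        C=onz(c,el[0],.098)
        dark=(g<120)&(m==0);pts=[]
        for v in range(y-32,y+32):
            for u in range(x-32,x+32):
                P=onz(c,(u,v),.098)-C;r=np.hypot(*P[:2])
                if g[v,u]<130 and .0145<r<.0185: pts.append(P[:2])
        pts=np.array(pts);print("slot n",len(pts),"dir",np.degrees(np.arctan2(*pts.mean(0)[::-1]))%360,"spread",np.degrees(np.arctan2(pts[:,1],-pts[:,0])).round())
print("hub tri",tri([r[0] for r in res],[r[1] for r in res]))
(cA,_),(cB,_)=L("cA"),L("cB")
for k,a,b in(("ball",(250.5,222),(298.5,231.5)),("grip",(254,83),(319,97))):
    print(k,tri([cA,cB],[np.array(a,float),np.array(b,float)]))
for n,c in(("cA",cA),("cB",cB)):
    for zz in(.142,):
        d=np.array([np.cos(np.radians(191)),np.sin(np.radians(191))]);q=np.array([-d[1],d[0]])
        print(n,proj(c,[[*(np.array([.433,.26])+.015*(a*d+b*q)),zz] for a,b in((1,1),(1,-1),(-1,-1),(-1,1))]).round(1).tolist())
    i=L(n)[1];u=proj(c,[.433,.26,.142])[0].astype(int)
    g=cv2.cvtColor(i,cv2.COLOR_BGR2GRAY)
    print("row",g[u[1],u[0]-28:u[0]+28].tolist());print("col",u,g[u[1]-35:u[1]+35,u[0]].tolist())
E
```

```text
hA [251.41770961 163.15380276] ((252.58274841308594, 162.1507568359375), (47.591583251953125, 48.442501068115234), 65.15897369384766)
  at z=.098 [ 0.52391486 -0.20185352  0.098     ] diam mm 59.87659502530864
slot n 18 dir 176.8411998809761 spread [ -3.   1.   5.   9.  14.  18. -13.  -9.  -4.   0.   5.  10.  14.  19.
 -14. -10.  -5.  20.]
hB [196.74703622 170.25281336] ((197.80018615722656, 169.34014892578125), (45.720699310302734, 47.93761444091797), 121.4665756225586)
  at z=.098 [ 0.52400192 -0.20193703  0.098     ] diam mm 57.54900592001164
hub tri (array([ 0.52387872, -0.20184496,  0.09842439]), np.float64(0.03343309468442612))
ball (array([0.49457864, 0.27096755, 0.08556343]), np.float64(0.14849121603873527))
grip (array([0.34512302, 0.24557014, 0.13500757]), np.float64(0.08708476736457271))
cA [[235.0, 167.5], [267.4, 167.5], [266.9, 198.4], [235.5, 198.4]]
row [85, 82, 86, 87, 87, 86, 86, 86, 90, 90, 93, 92, 119, 202, 237, 246, 246, 246, 246, 246, 246, 246, 247, 246, 246, 246, 247, 247, 246, 247, 247, 247, 247, 247, 247, 247, 247, 247, 247, 247, 247, 247, 247, 244, 188, 182,
[... 429 characters left out ...]
79.9], [328.6, 179.9], [326.3, 210.0], [295.3, 210.0]]
row [83, 85, 83, 93, 119, 142, 123, 105, 106, 109, 108, 106, 113, 158, 214, 241, 246, 246, 246, 246, 246, 246, 246, 247, 246, 246, 246, 247, 247, 247, 247, 247, 247, 247, 247, 247, 247, 247, 247, 247, 247, 247, 247, 246, 182, 181, 181, 180, 179, 181, 180, 180, 181, 182, 182, 176]
col [311 195] [246, 246, 246, 245, 247, 246, 246, 243, 232, 184, 154, 146, 146, 145, 148, 147, 148, 145, 147, 149, 146, 164, 232, 246, 247, 247, 247, 247, 247, 247, 247, 247, 247, 247, 247, 247, 246, 247, 247, 247, 246, 246, 246, 246, 246, 246, 246, 246, 246, 246, 237, 193, 171, 169, 168, 169, 168, 170, 167, 168, 169, 172, 172, 169, 139, 128, 124, 129, 125, 129]
```

Hub is at (0.5239,-0.2019,0.098) with the keyway at ≈176°. The crank axis is at (0.4337,0.2603), direction ≈190°. Now I grip and lift the crank and carry it over the hub.

```bash
python3 - <<'E'
from h import *
from plant import robot
b=[.4337,.2603]
robot.move_pose([*b,.26],[180,0,-170])
print(robot.line_to([*b,.173],vel=.15,guard=8))
robot.set_gripper(0)
o=robot.observe();print(o["tool_pos"],o["gripper_width"],o["gripper_force"],np.round(o["ft_force"],1))
if o["gripper_width"]>.024:
    robot.line_to([*b,.18],vel=.05);print(np.round(robot.observe()["ft_force"],1))
    robot.line_to([*b,.34],vel=.2)
    robot.move_pose([.49,.03,.34],[180,0,-178])
    robot.move_pose([.5239,-.2019,.34],[180,0,176])
    robot.line_to([.5239,-.2019,.285],vel=.15)
    robot.pause(.2);o=robot.observe();print(o["tool_pos"],o["tcp_rot"],o["gripper_width"],np.round(o["ft_force"],1),np.round(o["torque"],2),o["time"])
    c=robot.get_calibration("wrist");np.save("pics/i.npy",c,allow_pickle=True);w=robot.grab_frame("wrist");t=robot.grab_frame("top");s=robot.grab_frame("scene")
    K=lambda i,x,y:cv2.resize(i[y:y+120,x:x+130],(400,369),interpolation=cv2.INTER_CUBIC)
    for n,i in(("iw",w),("it",t),("is",s)):cv2.imwrite(f"pics/{n}.png",i)
    for n in("top","scene"):
        print(n,proj(robot.get_calibration(n),[.5239,-.2019,.098]))
E
```

```text
False
[0.43438724 0.26034291 0.17426738] 0.029611879314239014 59.086536169052124 [-0.  -1.9  6.7]
[ 0.4 -0.4 -5.3]
[ 0.52435753 -0.20201162  0.28646912] [-1.79940136e+02  1.05146254e-01  1.76015385e+02] 0.029521497979280678 [-0.9  0.4 -5.1] [0.02 0.04 0.02] 22.2
top [[333.85323175 186.50325871]]
scene [[189.35631262 273.55696576]]
```

```bash
python3 - <<'E'
from h import *
from plant import robot
x,y=.5239,-.2019
def rep(s):
    o=robot.observe();print(s,np.round(o["tool_pos"],4),np.round(o["tcp_rot"],1),np.round(o["ft_force"],1),np.round(o["torque"],2),round(o["time"],1));return o
g=robot.line_to([x,y,.246],vel=.05,guard=6);o=rep(("nose",g))
if not g:
    g=robot.line_to([x,y,.231],vel=.03,guard=7);o=rep(("key",g))
E
```

```text
('nose', False) [ 0.5239 -0.202   0.2461] [-180.    0.  176.] [-0.  -2.  -5.3] [-0.39 -0.31  0.02] 23.3
('key', False) [ 0.5239 -0.202   0.2307] [-180.   -0.  176.] [ 1.9 -2.1 -6.7] [-0.71 -0.65  0.03] 23.9
```

The key has entered the keyway: TCP is 11 mm below key contact and side forces are low. I press on against the spring.

```bash
python3 - <<'E'
from h import *
from plant import robot
x,y=.5239,-.2019
def rep(s):
    o=robot.observe();print(s,np.round(o["tool_pos"],4),np.round(o["tcp_rot"],1),np.round(o["ft_force"],1),np.round(o["torque"],2),round(float(o["gripper_width"]),4),round(o["time"],1));return o
for z in(.2245,.2205,.217,.214,.212,.2105,.209,.2075,.206):
    g=robot.line_to([x,y,z],vel=.03,guard=25);robot.pause(.1);o=rep((z,g))
    if g or o["ft_force"][2]>28: break
E
```

```text
(0.2245, False) [ 0.5239 -0.202   0.2243] [-180.   -0.  176.] [ 3.2 -3.  -9.2] [-0.86 -0.87  0.02] 0.0293 24.4
(0.2205, False) [ 0.5241 -0.202   0.2212] [-180.    0.  176.] [ 1.3 -2.   1.8] [-0.46 -0.25 -0.  ] 0.0294 24.8
(0.217, False) [ 0.524  -0.202   0.2171] [-180.    0.  176.] [ 2.7 -2.3  2.2] [-0.63 -0.53 -0.02] 0.0293 25.1
(0.214, False) [ 0.5241 -0.202   0.2142] [-180.    0.  176.] [ 3.3 -2.3  3.7] [-0.64 -0.57  0.  ] 0.0293 25.5
(0.212, False) [ 0.5241 -0.202   0.2124] [-180.    0.  176.] [ 1.7 -1.5  6.3] [-0.55 -0.46 -0.03] 0.0293 25.9
(0.2105, False) [ 0.5241 -0.2021  0.2122] [-1.799e+02  1.000e-01  1.760e+02] [-1.6 -0.4 15.1] [0.04 0.41 0.06] 0.0298 26.2
(0.209, False) [ 0.5243 -0.2023  0.212 ] [-1.799e+02  1.000e-01  1.760e+02] [-3.9  0.5 23.4] [0.2  1.18 0.  ] 0.0292 26.6
(0.2075, False) [ 0.5243 -0.2023  0.2119] [-179.9    0.2  176. ] [-8.9  1.7 34. ] [0.8  2.07 0.03] 0.0289 26.9
```

The spring was felt from 0.2223, and there is a hard stop at 0.2122, the predicted home height. I ease the push a little and look once to verify.

```bash
python3 - <<'E'
from h import *
from plant import robot
robot.line_to([.5239,-.2019,.209],vel=.03);robot.pause(1.)
o=robot.observe();print(o["tool_pos"],o["ft_force"],o["gripper_width"],o["gripper_force"],o["time"])
s=robot.grab_frame("scene");t=robot.grab_frame("top")
cv2.imwrite("pics/fin.png",np.vstack([cv2.resize(s,(400,300)),cv2.resize(t,(400,300))]))
cv2.imwrite("pics/fin2.png",np.hstack([cv2.resize(s[180:384,80:352],(400,300)),cv2.resize(t[90:294,180:452],(400,300))]))
cv2.imwrite("pics/finall.png",np.hstack([cv2.imread("pics/fin.png"),np.vstack(np.hsplit(cv2.imread("pics/fin2.png"),2))]))
E
```

```text
[ 0.52426699 -0.202298    0.2120199 ] [-4.1797718   0.52460629 23.35990304] 0.029531639639502012 63.55506777763367 28.15
```

View pics/finall.png

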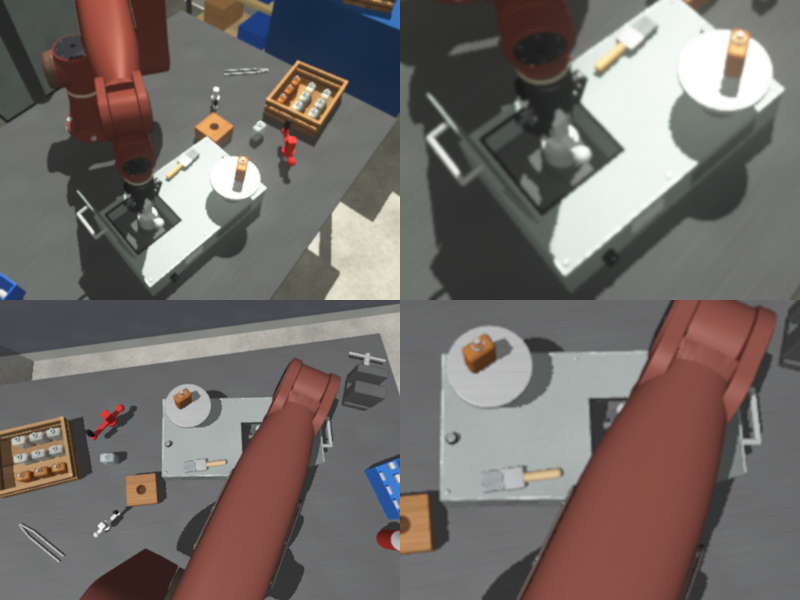

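The picture shows the door past upright, the crank seated on the hub in the gripper, the stand empty, and the flasks and brush in their places. I hand in.

```bash
python3 -c "
from plant import robot
print(robot.job_done())"
```

```text
the job is handed in; nothing more can be done
None
```

I handed the job in at about 28 s: the door stands a little past upright, and the crank is keyed into the hub and held fully home against the spring with about 23 N. The flasks and brush look undisturbed in the final picture.

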